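Open the sample chamber

TASK

Open the grey sample chamber: turn its three captive wing thumbscrews anticlockwise one after another, each about a quarter turn until it is fully loose and lies in line with its slot, while the cover stays in place. Then lift the cover plate straight up off the chamber by its handle and set it down gently, flat and handle up, fully inside the empty shallow steel tray, and let go. Leave the screws loose and do not disturb the other things on the bench.

Things in the scene. Friction and masses are not known exactly. Their poses are not given: they have to be found in the camera images.
- screw_a_grip (a point): thumbscrew a: dark steel wing bar 46 mm long, 12 mm thick, 31 mm tall, turning about an upright axis on a post of the chamber; the single one at the -x end, (-72, 0) mm from the cover's centre. The point is on the axis half-way up the wing, 18 mm above the cover's top face (wing from 2.5 to 33.5 mm above it); its x axis runs along the wing's length and turns with it
- screw_a (a joint): turn of thumbscrew a in rad: 0 = fully tight (wing nearly crosswise over its slot), growing anticlockwise seen from above; 1.4 = fully loose, against its stop, wing in line with its slot. Starts between 0 and 0.3; stiff, about 0.08 N m, stays where it is left
- screw_b_grip (a point): thumbscrew b: dark steel wing bar 46 mm long, 12 mm thick, 31 mm tall, turning about an upright axis on a post of the chamber; at the +x end, (72, 38) mm from the cover's centre. The point is on the axis half-way up the wing, 18 mm above the cover's top face (wing from 2.5 to 33.5 mm above it); its x axis runs along the wing's length and turns with it
- screw_b (a joint): turn of thumbscrew b in rad: 0 = fully tight (wing nearly crosswise over its slot), growing anticlockwise seen from above; 1.4 = fully loose, against its stop, wing in line with its slot. Starts between 0 and 0.3; stiff, about 0.08 N m, stays where it is left
- screw_c_grip (a point): thumbscrew c: dark steel wing bar 46 mm long, 12 mm thick, 31 mm tall, turning about an upright axis on a post of the chamber; at the +x end, (72, -38) mm from the cover's centre. The point is on the axis half-way up the wing, 18 mm above the cover's top face (wing from 2.5 to 33.5 mm above it); its x axis runs along the wing's length and turns with it
- screw_c (a joint): turn of thumbscrew c in rad: 0 = fully tight (wing nearly crosswise over its slot), growing anticlockwise seen from above; 1.4 = fully loose, against its stop, wing in line with its slot. Starts between 0 and 0.3; stiff, about 0.08 N m, stays where it is left
- cover_grip (a point): centre of the cover's dark handle bar: 14 x 14 mm in section, 90 mm long along the cover's y, on a foot at each end, over the plate's centre, 44 mm above the plate's underside (38 mm above its top face). Axes as the cover's
- cover: loose aluminium plate 190 (x) x 152 (y) x 6 mm, about 0.4 kg; origin at the centre of its underside. Lies inside the chamber's lip with 1.5 mm play, axes as the chamber's. Under each wing it has a slot 24 mm wide, 54 mm long along y: once every wing lies along its slot the plate lifts straight up over them, clear after 45 mm
- chamber: fixed grey box 204 (x) x 166 (y) x 60 mm with a 5 mm lip on top; origin at the centre of its underside on the bench; the cover's underside lies 60 mm above. May stand left or right of the robot's centre line, the tray on the other side
- tray_in (a point): centre of the inner floor of the fixed shallow steel rest tray with a black rubber bottom: inside 224 x 186 mm (long side along x), walls 18 mm high above the floor, floor 4 mm above the bench
- cup_a: bystander: loose white china cup, 72 mm across, 75 mm tall, origin under its centre
- cup_b: bystander: loose white china cup, 72 mm across, 75 mm tall, origin under its centre
- tin_a: bystander: loose lidded aluminium sample tin, 58 mm across, 42 mm tall, origin under its centre
- tin_b: bystander: loose lidded aluminium sample tin, 58 mm across, 42 mm tall, origin under its centre
- sieve: bystander: loose steel sieve, 200 mm across, 50 mm tall, origin under its centre
- spoon: bystander: loose steel spoon 160 mm long, lying between chamber and tray
There are look-alikes about, which are no part of the job. What is shaped like the cover but pink is not meant.

How it is judged (in metres and radians):
On the way, in this order (a step that is already met when the one before it is completed fails the run):
1. all three thumbscrews are loose (each past 1.2 rad) while the cover still lies in place (value of joint each of screw_a, screw_b, screw_c above 1.2 rad and distance of cover from where it was at the start of the episode below 0.01 m), for 0.2 s.
2. the cover is lifted clear above the chamber, level and over it (z of cover in the frame of chamber above 0.1 m and horizontal distance between cover and chamber below 0.1 m and angle between cover_grip's own z axis and vertical below 0.35 rad), for 0.05 s.
At the end, for the whole second after the job is handed in: The cover lies flat on the tray's floor inside its walls (underside within 5 mm of the floor, tilt under 0.04 rad, handle up, centre within 25 mm of the tray's centre along each tray axis), at rest and released, and all three thumbscrews are still loose (past 1.2 rad) (value of joint each of screw_a, screw_b, screw_c above 1.2 rad and x of cover_grip in the frame of tray_in between -0.025 and 0.025 m and y of cover_grip in the frame of tray_in between -0.025 and 0.025 m and z of cover in the frame of tray_in below 0.005 m and angle between cover_grip's own z axis and vertical below 0.04 rad and linear speed of cover below 0.02 m/s and contact force between the fingers and cover below 0.1 N); the robot touches nothing.
It fails at once if a bystander (spoon, cup, tin or sieve) is moved more than 30 mm (distance of any of cup_a, cup_b, tin_a, tin_b, sieve, spoon from where it was at the start of the episode above 0.03 m).
It fails at once if the cover is dropped or slammed into the tray (faster than 0.5 m/s within 30 mm of the tray's floor) (horizontal distance between cover_grip and tray_in below 0.12 m and z of cover in the frame of tray_in below 0.03 m and linear speed of cover above 0.5 m/s).
It also fails if it takes over 61 s, if anything falls off the work surface, if the arm or the gripper's body presses on something with over 40 N, if the wrist force passes 120 N, or if a joint passes its speed limit or range.

ROBOT

A 7-joint arm with a two-finger parallel gripper is mounted at the origin on the work surface. World frame = base frame: x ahead of the robot, y to its left, z up, the work surface at z = 0. Lengths are in m, angles in degrees, forces in N, time in s.
With the tool pointing down it reaches from about 0.425 to 0.875 m from the base axis. Payload 4.7 kg.
Tool frame: the origin (TCP) lies midway between the tips of the shut fingers; the grasp point (between the pads) lies env.grip_point_offset behind it (env.grip_point_offset is the distance from the TCP to the grasp point, in m); z points along the fingers, y is the line along which they close (so a half turn about z gives the same grasp; the last joint's range is limited). The gripper opens to 87 mm and grips with 3 to 60 N. Pads are 19 mm wide; open, the fingers measure 117 mm over their backs; the gripper's body (75 mm by 190 mm) begins 51 mm behind the grasp point.
Start: joints at [74.49, 18.392, -4.016, 83.108, 1.295, 78.541, -3.26], TCP at [0.183, -0.624, 0.199] pointing down, gripper open.
Joint ranges: [-163.93, 163.93], [-17.29, 119.83], [-79.2, 71.16], [3.27, 140.29], [-89.18, 269.18], [5.43, 117.66], [-154.24, 154.24]. Speed limits (degrees/s): [147.25, 147.25, 180, 180, 180, 180, 180].

INTERFACE

Orientations are given as [roll, pitch, yaw] about the fixed x, y, z axes, in that order (R = Rz(yaw) Ry(pitch) Rx(roll)).
In Python, from cell import env gives the robot as it stands.
- The arm moves only by the shell command python3 -m creep 'ROWS' [FORCE]. ROWS is a JSON object of lists of equal length, an entry for each row: "translation": the shift along the tool's x, y, z in units of 0.08 m (1.0 is 0.08 m), a list of three; "turn": the turn, a rotation vector about the tool's x, y, z in units of 180 degrees (1.0 is 180 degrees), a list of three; "grip": the opening, from 0 (shut) to 1 (fully open). In form: {"translation": [[x, y, z], ...], "turn": [[ax, ay, az], ...], "grip": [grip, ...]}. A call has 1 to 5 rows; each row shifts and turns the commanded pose from where the row before left it, along the tool's axes as they then stand; what a row does not reach is not made up. A row lasts 1/8 s, in which the tool goes at most 62.5 mm and 10.7 degrees, less where a joint would pass 70% of its speed; a pose out of reach is approached as far as the arm can. A call with a number of a shift or a turn outside -1 to 1 is refused whole. A call with a gripper value outside its range is refused whole. The fingers move at their own pace and stop on an object; FORCE is the grip in N (left out, the last holds). Time passes only in rows, so rows that do not move let the fingers close. It gives the time, the measured TCP pose, the force, the opening and the grip force at its end, in the units of the state.
- env.get_obs(): the state, without advancing time (a new reading comes with each control period).
- env.read_camera(name): name is "side" or "top"; returns a dict with "frame" (384x512x3 uint8, red, green, blue), "z_map" (384x512 float32, m along the optical axis (not along the pixel's ray), 0 where there is no reading), "K" (3x3 intrinsics, pixels), "rvec" (rotation vector, rad) and "tvec" (3), from world to camera coordinates, as OpenCV has them. Camera axes: x right, y down, z forward; pixel columns grow to the right and rows downward; lengths in m; the calibration is good to about 2 mm. A picture is of the moment at which its call begins.
- env.sign_off(): hands the job in; it is judged then, once.
The state is a dict: "time_s": time; "qpos": joint angles; "joint_velocities": joint speeds; "effort": joint torques, N m; "tool_pos": TCP position; "tool_rot": TCP orientation; "force": force on the tool from outside, world axes, zero at the start; "wrist_torque": the same for the moment, N m; "grip_width": finger opening in m; "grasp_force": force on a finger pad.
Only numpy, scipy, OpenCV 4.12 (cv2) and the standard library are available. Lean on these libraries where they do the work, as an engineer would, in place of code of your own. Each camera call takes 0.05 s, during which the arm holds its last target. There are 200 camera calls.

## Working session

There is one attempt and no reset: what is moved stays moved. The work goes in short steps, Python scripts to look and compute and a shell command to move; the robot and the scene stay as the last step left them, time stands still between calls to the robot, and variables do not carry over. Pictures are saved under pics/ and viewed, at most 10 in all, crops included, and the job is handed in when it is done.

```bash
ls; mkdir -p pics; cat > h.py <<'E'
import numpy as np, cv2
from cell import env
from scipy.spatial.transform import Rotation as R
def cam(n):
    c=env.read_camera(n); Rm=cv2.Rodrigues(np.array(c["rvec"],float))[0]
    K=np.array(c["K"]);t=np.array(c["tvec"]).ravel()
    z=c["z_map"]; v,u=np.mgrid[:z.shape[0],:z.shape[1]]
    P=np.stack([(u-K[0,2])/K[0,0]*z,(v-K[1,2])/K[1,1]*z,z],-1)
    W=(P-t)@Rm; W[z==0]=np.nan
    return c["frame"],W
E
python3 - <<'E'
from h import *
o=env.get_obs(); print(o, env.grip_point_offset)
for n in("top","side"):
    f,W=cam(n); cv2.imwrite(f"pics/{n}0.png",cv2.resize(f[:,:,::-1],(800,600))); np.save(f"W_{n}.npy",W); np.save(f"F_{n}.npy",f)
E
```

```text
pics
{'time_s': 0.0, 'qpos': array([74.49081576, 18.439963  , -4.01434891, 83.17665924,  1.29695101,
       78.53885912, -3.25981865]), 'joint_velocities': array([-0.01266372, -0.00155536, -0.0020662 ,  0.07709655,  0.00659632,
       -0.04665037,  0.00517797]), 'effort': array([-9.17123289e-04, -4.91293180e+01, -4.03952077e-01, -3.12526989e+01,
       -6.38301973e-02,  4.35031636e-02,  1.16165279e-04]), 'tool_pos': array([ 0.18237418, -0.62326488,  0.19823576]), 'tool_rot': array([-1.79889865e+02,  8.01477100e-03,  1.63184292e+01]), 'force': array([-0.28767109, -0.30592595, -0.30637569]), 'wrist_torque': array([-0.00133954,  0.01784264, -0.02540781]), 'grasp_force': 0.0, 'grip_width': 0.08739688726378311} 0.0187
```

View pics/top0.png

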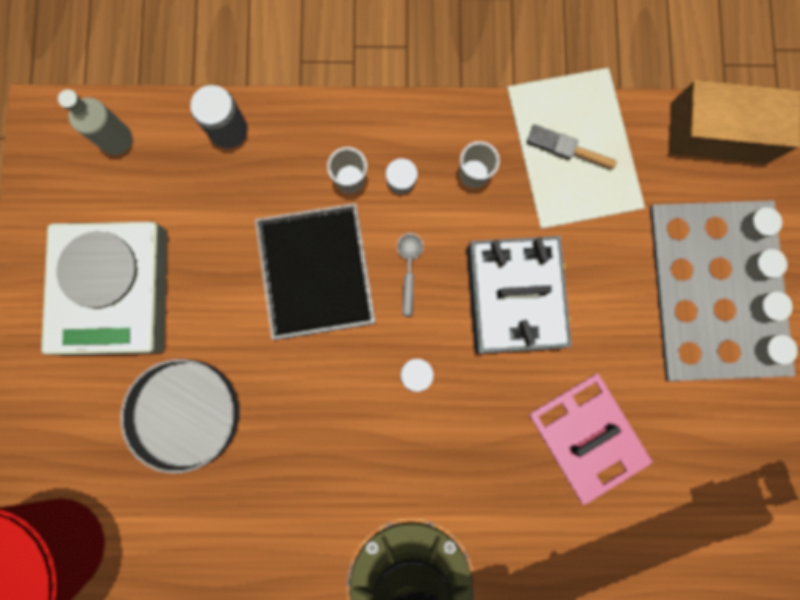

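View pics/side0.png

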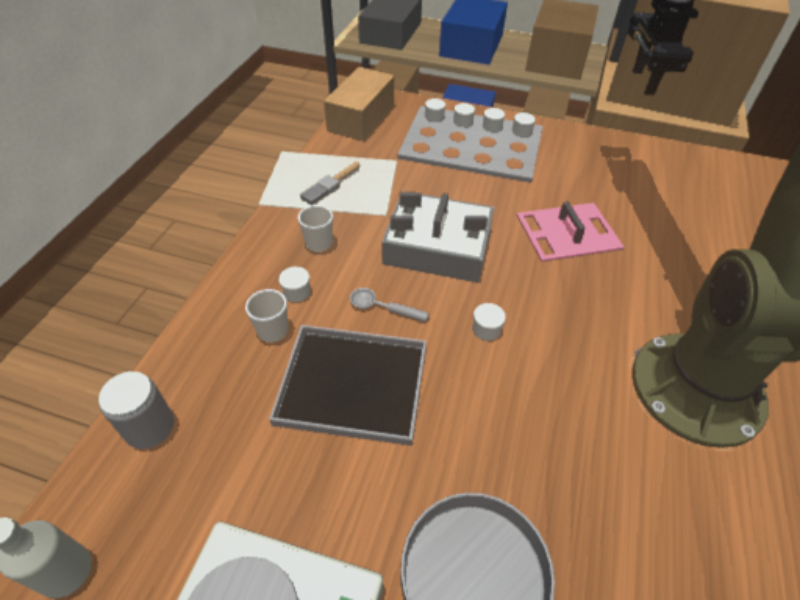

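The top view shows the chamber at (520,295) with a white cover and handle at (523,292). Wings are at (525,332) (a), (497,255) (b) and (541,250) (c). The black-bottomed tray is at (315,270) and the spoon at (408,275). Look-alikes for the cover are the pink plate at (597,440), the scale at (103,290) and the grey rack at (722,290). I choose the white cover with wings.

```bash
python3 - <<'E'
from h import *
W=np.load("W_top.npy");f=np.load("F_top.npy")
s=.64
x0,x1,y0,y1=int(455*s),int(590*s),int(225*s),int(365*s)
cv2.imwrite("pics/crop.png",cv2.resize(f[y0:y1,x0:x1,::-1],None,fx=6.5,fy=6.5,interpolation=cv2.INTER_CUBIC))
w=W[y0:y1,x0:x1].reshape(-1,3)
def rect(p,n):
    r=cv2.minAreaRect(p[:,:2].astype(np.float32)*1000); print(n,len(p),r,np.median(p[:,2]))
z=w[:,2]; print(np.histogram(z,bins=np.arange(-.01,.13,.005)))
top=w[(z>.055)&(z<.075)]; rect(top,"cover")
w2=w[z>.078]
m=((W[...,2]>.078)&(W[...,2]<.13)).astype(np.uint8); M=np.zeros_like(m);M[y0:y1,x0:x1]=m[y0:y1,x0:x1]
n,l=cv2.connectedComponents(M)
for i in range(1,n): 
    p=W[l==i]; 
    if len(p)>8: rect(p,f"blob{i}"); print(np.mean(p,0), p[:,2].max())
# tray
x0,x1,y0,y1=int(245*s),int(385*s),int(195*s),int(345*s)
w=W[y0:y1,x0:x1].reshape(-1,3); z=w[:,2]; print(np.histogram(z,bins=np.arange(-.01,.03,.003)))
rect(w[z>.012],"traywall")
g=f[y0:y1,x0:x1].max(-1).ravel()
q=w[(g<45)&(z<.012)]; rect(q,"floor")
E
```

```text
(array([   1,  949, 2183,   92,  142,   81,   30,   37,   36,   39,   32,
         28,   23,   45,  594, 2599,  180,   39,   33,   19,   32,  116,
        120,   38,  131,    5,    0,    0]), array([-0.01 , -0.005,  0.   ,  0.005,  0.01 ,  0.015,  0.02 ,  0.025,
        0.03 ,  0.035,  0.04 ,  0.045,  0.05 ,  0.055,  0.06 ,  0.065,
        0.07 ,  0.075,  0.08 ,  0.085,  0.09 ,  0.095,  0.1  ,  0.105,
        0.11 ,  0.115,  0.12 ,  0.125,  0.13 ]))
cover 3418 ((525.7919311523438, -200.48544311523438), (204.630859375, 167.27886962890625), 3.6625545024871826) 0.06676102830474853
blob1 99 ((594.3821411132812, -156.5021514892578), (46.10494613647461, 14.441591262817383), 20.635831832885742) 0.0985446686246595
[ 0.59346673 -0.15628794  0.09605893] 0.10496555800209396
blob2 108 ((598.983154296875, -232.95797729492188), (45.011329650878906, 12.482401847839355), 16.52684783935547) 0.0986930445040285
[ 0.59762803 -0.23156458  0.09518798] 0.1051045086289603
blob3 201 ((525.3815307617188, -199.7308349609375), (14.461339950561523, 89.82379913330078), 3.64546537399292) 0.11106150079279425
[ 0.52450869 -0.1982871   0.10884933] 0.11677340983292074
blob4 102 ((453.5496826171875, -204.8289031982422), (45.18574905395508, 12.597168922424316), 16.95790672302246) 0.09941688060920331
[ 0.45312712 -0.20311569  0.0967053 ] 0.10417708892127353
(array([   0,   36,  648, 2140, 2804, 2073,  380,   44,   31,   71,  217,
        156,   13]), array([-0.01 , -0.007, -0.004, -0.001,  0.002,  0.005,  0.008,  0.011,
        0.014,  0.017,  0.02 ,  0.023,  0.026,  0.029]))
traywall 517 ((574.3779296875, 179.32513427734375), (233.15692138671875, 194.48068237304688), 9.456670761108398) 0.021982896786709512
floor 4078 ((574.9500732421875, 181.79872131347656), (215.45045471191406, 176.22877502441406), 9.524142265319824) 0.005087839237151783
```

View pics/crop.png

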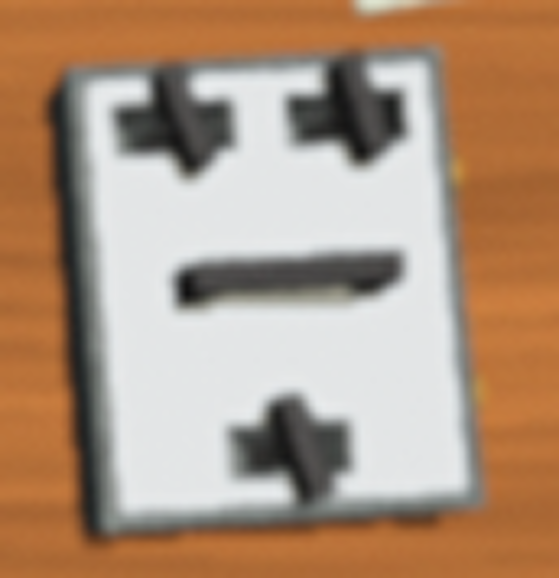

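The crop confirms the choice: a white plate with three dark wings lying across their slots, at crop px (290,450), (185,118) and (357,108), and the handle at (290,278).

```bash
cat > go.py <<'E'
import sys; from h import *
# usage: go.py x y z yaw -> total shift (units) in the current tool frame, and turn about tool z (units)
x,y,z,yaw=map(float,sys.argv[1:5]); o=env.get_obs()
Rt=R.from_euler("xyz",o["tool_rot"],degrees=True)
d=Rt.inv().apply(np.array([x,y,z])-o["tool_pos"])/.08
T=R.from_euler("xyz",[180,0,yaw],degrees=True)
print("shift",d.round(3),"turn",((Rt.inv()*T).as_rotvec()/np.pi).round(4),"pos",o["tool_pos"].round(4),o["tool_rot"].round(2),"q",o["qpos"].round(0),"t",o["time_s"],"w",round(o["grip_width"],4),"gf",o["grasp_force"],"F",o["force"].round(1))
E
python3 go.py .4537 -.2047 .16 17
```

```text
shift [ 4.725 -4.068  0.486] turn [-0.0005  0.     -0.0038] pos [ 0.1824 -0.6233  0.1984] [-1.799e+02  1.000e-02  1.632e+01] q [74. 18. -4. 83.  1. 79. -3.] t 0.1 w 0.0874 gf 0.0 F [0.5 0.1 0.1]
```

```bash
python3 -m creep '{"translation":[[0.47,-0.41,0],[0.47,-0.41,0],[0.47,-0.41,0],[0.47,-0.41,0],[0.47,-0.41,0]],"turn":[[0,0,0],[0,0,0],[0,0,0],[0,0,0],[0,0,0]],"grip":[0.5,0.5,0.5,0.5,0.5]}' 15
python3 -m creep '{"translation":[[0.47,-0.41,0],[0.47,-0.41,0],[0.47,-0.41,0],[0.47,-0.41,0],[0.4,-0.35,0]],"turn":[[0,0,0],[0,0,0],[0,0,0],[0,0,0],[0,0,0]],"grip":[0.5,0.5,0.5,0.5,0.5]}'
python3 -m creep '{"translation":[[0,0,0],[0,0,0]],"turn":[[0,0,0],[0,0,0]],"grip":[0.5,0.5]}'
python3 go.py .4537 -.2047 .0715 17
```

```text
time_s: 0.72
tool_pos: [0.3175, -0.4119, 0.199]
tool_rot: [-180.0, 0.0, 16.3]
force: [0.6, -0.4, 0.4]
grip_width: 0.0472
grasp_force: 0.0
time_s: 1.35
tool_pos: [0.4479, -0.2076, 0.1992]
tool_rot: [-180.0, 0.0, 16.4]
force: [0.9, -0.4, -0.4]
grip_width: 0.0439
grasp_force: 0.0
time_s: 1.6
tool_pos: [0.4466, -0.2103, 0.199]
tool_rot: [180.0, 0.1, 16.3]
force: [-0.5, -0.5, -0.4]
grip_width: 0.0437
grasp_force: 0.0
shift [ 0.106 -0.042  1.594] turn [ 0.      0.0003 -0.0039] pos [ 0.4466 -0.2103  0.199 ] [1.7999e+02 6.0000e-02 1.6290e+01] q [ 48.   0. -26. 104.   0.  76. -52.] t 1.6 w 0.0437 gf 0.0 F [-0.5 -0.5 -0.4]
```

```bash
python3 -m creep '{"translation":[[0.106,-0.042,0],[0,0,0.45],[0,0,0.45],[0,0,0.4],[0,0,0.29]],"turn":[[0,0,-0.004],[0,0,0],[0,0,0],[0,0,0],[0,0,0]],"grip":[0.5,0.5,0.5,0.5,0.5]}'
python3 -m creep '{"translation":[[0,0,0],[0,0,0],[0,0,0],[0,0,0]],"turn":[[0,0,0],[0,0,0],[0,0,0],[0,0,0]],"grip":[0.5,0,0,0]}' 20
python3 go.py .4537 -.2047 .0715 94.5
```

```text
time_s: 2.22
tool_pos: [0.4536, -0.2044, 0.0705]
tool_rot: [-179.9, 0.1, 17.0]
force: [0.4, -0.2, 0.5]
grip_width: 0.0433
grasp_force: 0.0
time_s: 2.72
tool_pos: [0.4551, -0.2043, 0.0731]
tool_rot: [179.9, -0.1, 17.0]
force: [-0.1, -0.5, 0.6]
grip_width: 0.0213
grasp_force: 0.0
shift [-0.018 -0.001  0.02 ] turn [ 0.0006  0.     -0.4304] pos [ 0.4551 -0.2043  0.0731] [ 1.7992e+02 -6.0000e-02  1.7030e+01] q [ 47.   8. -27. 112.   4.  61. -55.] t 2.725 w 0.0213 gf 0.0 F [-0.1 -0.5  0.6]
```

```bash
python3 -m creep '{"translation":[[0,0,0],[0,0,0],[0,0,0],[0,0,0]],"turn":[[0,0,0],[0,0,0],[0,0,0],[0,0,0]],"grip":[0,0,0,0]}'
python3 -m creep '{"translation":[[0,0,0],[0,0,0],[0,0,0],[0,0,0],[0,0,0]],"turn":[[0,0,-0.043],[0,0,-0.043],[0,0,-0.043],[0,0,-0.043],[0,0,-0.043]],"grip":[0,0,0,0,0]}'
```

```text
time_s: 3.22
tool_pos: [0.4544, -0.2027, 0.0726]
tool_rot: [-179.9, 0.0, 17.1]
force: [-2.5, 4.4, 5.2]
grip_width: 0.011
grasp_force: 20.0
time_s: 3.85
tool_pos: [0.4543, -0.2026, 0.0726]
tool_rot: [-179.9, -0.0, 56.0]
force: [-2.1, 5.2, 6.4]
grip_width: 0.0114
grasp_force: 20.0
```

```bash
python3 -m creep '{"translation":[[0,0,0],[0,0,0],[0,0,0],[0,0,0],[0,0,0]],"turn":[[0,0,-0.043],[0,0,-0.043],[0,0,-0.043],[0,0,-0.043],[0,0,-0.043]],"grip":[0,0,0,0,0]}'
python3 -m creep '{"translation":[[0,0,0]],"turn":[[0,0,0]],"grip":[0]}'
python3 -c "
from h import *
print(env.get_obs()['wrist_torque'])"
```

```text
time_s: 4.47
tool_pos: [0.4542, -0.2025, 0.0726]
tool_rot: [-179.9, -0.1, 94.7]
force: [-2.7, 4.6, 5.8]
grip_width: 0.0113
grasp_force: 20.2
time_s: 4.6
tool_pos: [0.4542, -0.2027, 0.0726]
tool_rot: [-179.9, -0.1, 94.5]
force: [-2.7, 4.5, 4.8]
grip_width: 0.0117
grasp_force: 20.1
[ 1.07926977  0.53436472 -0.12881531]
```

```bash
python3 -m creep '{"translation":[[0,0,0],[0,0,0],[0,0,0],[0,0,-0.5],[0,0,-0.5]],"turn":[[0,0,0],[0,0,0],[0,0,0],[0,0,0],[0,0,0]],"grip":[0.5,0.5,0.5,0.5,0.5]}'
python3 -m creep '{"translation":[[0,0,0],[0,0,0],[0,0,0],[0,0,0],[0,0,0]],"turn":[[0,0,0.054],[0,0,0.054],[0,0,0.054],[0,0,0.054],[0,0,0.054]],"grip":[0.5,0.5,0.5,0.5,0.5]}'
python3 -m creep '{"translation":[[0,0,0],[0,0,0],[0,0,0],[0,0,0]],"turn":[[0,0,0.054],[0,0,0.054],[0,0,0.054],[0,0,0]],"grip":[0.5,0.5,0.5,0.5]}'
python3 go.py .5999 -.2325 .0715 16.5
```

```text
time_s: 5.22
tool_pos: [0.4541, -0.204, 0.1527]
tool_rot: [-180.0, -0.0, 94.4]
force: [0.2, -0.5, 0.3]
grip_width: 0.0425
grasp_force: 0.0
time_s: 5.85
tool_pos: [0.4544, -0.2042, 0.1521]
tool_rot: [180.0, 0.0, 45.5]
force: [-0.7, -0.3, 0.4]
grip_width: 0.0437
grasp_force: 0.0
time_s: 6.35
tool_pos: [0.4544, -0.2042, 0.1521]
tool_rot: [180.0, 0.0, 16.8]
force: [-0.9, -0.3, -0.3]
grip_width: 0.0437
grasp_force: 0.0
shift [1.639 0.864 1.007] turn [0.0001 0.     0.0015] pos [ 0.4544 -0.2042  0.1521] [179.98   0.    16.78] q [ 51.   3. -31. 107.   2.  70. -53.] t 6.35 w 0.0437 gf 0.0 F [-0.9 -0.3 -0.3]
```

```bash
python3 -m creep '{"translation":[[0.41,0.216,0],[0.41,0.216,0],[0.41,0.216,0],[0.41,0.216,0],[0,0,0]],"turn":[[0,0,0],[0,0,0],[0,0,0],[0,0,0],[0,0,0]],"grip":[0.5,0.5,0.5,0.5,0.5]}'
python3 go.py .5999 -.2325 .0715 16.5
```

```text
time_s: 6.98
tool_pos: [0.6016, -0.2323, 0.1509]
tool_rot: [-179.9, -0.0, 16.9]
force: [0.2, 0.0, -0.6]
grip_width: 0.0435
grasp_force: 0.0
shift [-0.022 -0.002  0.993] turn [-0.0006 -0.0002  0.0022] pos [ 0.6016 -0.2323  0.1509] [-1.799e+02 -3.000e-02  1.689e+01] q [ 43.  22. -31.  87.  12.  74. -63.] t 6.975 w 0.0435 gf 0.0 F [ 0.2  0.  -0.6]
```

```bash
python3 - <<'E'
from h import *
f,W=cam("top"); cv2.imwrite("pics/c1.png",cv2.resize(f[140:240,270:400,::-1],None,fx=6,fy=6,interpolation=cv2.INTER_CUBIC))
E
```

```text
(no output)
```

View pics/c1.png

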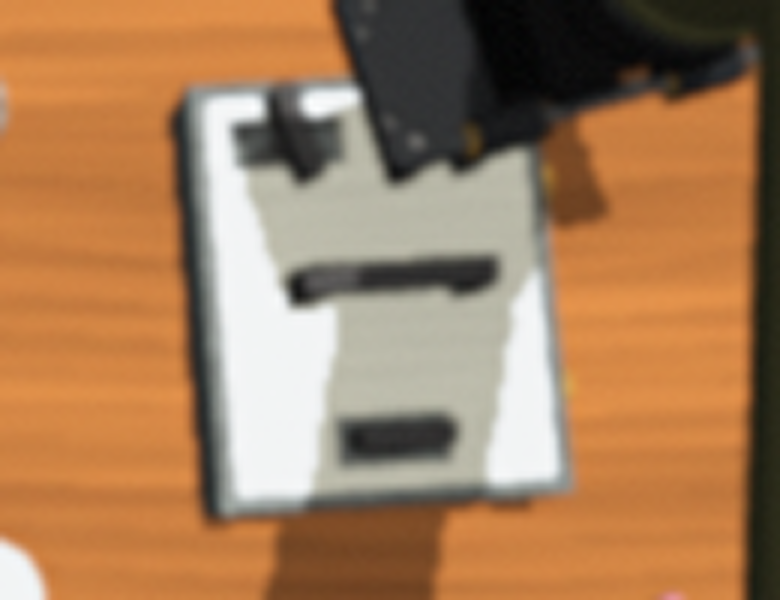

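Wing a, at crop (397,437), now lies in line with its slot, and wing b at (297,140) is still crosswise. The gripper is over c.

```bash
python3 -m creep '{"translation":[[-0.02,0,0.3],[0,0,0.35],[0,0,0.34],[0,0,0]],"turn":[[0,0,0.002],[0,0,0],[0,0,0],[0,0,0]],"grip":[0.5,0.5,0.5,0.5]}'
python3 -m creep '{"translation":[[0,0,0],[0,0,0],[0,0,0],[0,0,0],[0,0,0]],"turn":[[0,0,0],[0,0,0],[0,0,0],[0,0,0],[0,0,0]],"grip":[0,0,0,0,0]}'
python3 -m creep '{"translation":[[0,0,0],[0,0,0]],"turn":[[0,0,0],[0,0,0]],"grip":[0,0]}'
python3 go.py .5999 -.2325 .0715 94.5
```

```text
time_s: 7.52
tool_pos: [0.5955, -0.2327, 0.0709]
tool_rot: [-179.9, 0.3, 16.4]
force: [-0.5, -0.8, 0.8]
grip_width: 0.0435
grasp_force: 0.0
time_s: 8.15
tool_pos: [0.5985, -0.2319, 0.0735]
tool_rot: [-179.9, 0.0, 16.4]
force: [-2.7, 2.1, 5.0]
grip_width: 0.0115
grasp_force: 20.0
time_s: 8.4
tool_pos: [0.5985, -0.2319, 0.0735]
tool_rot: [-179.9, 0.0, 16.4]
force: [-2.5, 2.3, 5.1]
grip_width: 0.0115
grasp_force: 20.0
shift [0.015 0.012 0.025] turn [-3.000e-04 -2.000e-04 -4.341e-01] pos [ 0.5985 -0.2319  0.0735] [-179.95    0.     16.36] q [ 43.  25. -30.  92.  14.  67. -64.] t 8.4 w 0.0115 gf 20.001140534877777 F [-2.5  2.3  5.1]
```

```bash
python3 -m creep '{"translation":[[0,0,0],[0,0,0],[0,0,0],[0,0,0],[0,0,0]],"turn":[[0,0,-0.043],[0,0,-0.043],[0,0,-0.043],[0,0,-0.043],[0,0,-0.043]],"grip":[0,0,0,0,0]}'
python3 -m creep '{"translation":[[0,0,0],[0,0,0],[0,0,0],[0,0,0],[0,0,0]],"turn":[[0,0,-0.043],[0,0,-0.043],[0,0,-0.043],[0,0,-0.043],[0,0,-0.045]],"grip":[0,0,0,0,0]}'
python3 -m creep '{"translation":[[0,0,0],[0,0,0],[0,0,0],[0,0,0],[0,0,-0.5]],"turn":[[0,0,0],[0,0,0],[0,0,0],[0,0,0],[0,0,0]],"grip":[0,0.5,0.5,0.5,0.5]}'
python3 -m creep '{"translation":[[0,0,-0.5],[0,0,0],[0,0,0],[0,0,0],[0,0,0]],"turn":[[0,0,0],[0,0,0.054],[0,0,0.054],[0,0,0.054],[0,0,0.054]],"grip":[0.5,0.5,0.5,0.5,0.5]}'
python3 -m creep '{"translation":[[0,0,0],[0,0,0],[0,0,0],[0,0,0],[0,0,0]],"turn":[[0,0,0.054],[0,0,0.054],[0,0,0.054],[0,0,0.03],[0,0,0]],"grip":[0.5,0.5,0.5,0.5,0.5]}'
python3 go.py .5951 -.157 .0715 20.5
```

```text
time_s: 9.02
tool_pos: [0.5992, -0.2329, 0.0736]
tool_rot: [179.9, -0.0, 55.3]
force: [-0.3, 1.8, 3.4]
grip_width: 0.0116
grasp_force: 20.0
time_s: 9.65
tool_pos: [0.6004, -0.2333, 0.0736]
tool_rot: [179.8, 0.1, 94.3]
force: [3.7, 1.0, 1.5]
grip_width: 0.0112
grasp_force: 20.1
time_s: 10.28
tool_pos: [0.5951, -0.2328, 0.1096]
tool_rot: [-179.6, -0.2, 94.0]
force: [0.2, -0.8, 0.3]
grip_width: 0.0406
grasp_force: 0.0
time_s: 10.9
tool_pos: [0.5978, -0.2331, 0.1526]
tool_rot: [-179.9, 0.0, 54.8]
force: [0.7, -0.4, -0.0]
grip_width: 0.0436
grasp_force: 0.0
time_s: 11.52
tool_pos: [0.598, -0.2331, 0.1527]
tool_rot: [-180.0, 0.1, 20.7]
force: [0.3, -0.4, 0.0]
grip_width: 0.0433
grasp_force: 0.0
shift [ 0.303 -0.902  1.015] turn [-0.      0.0003  0.001 ] pos [ 0.598  -0.2331  0.1527] [-1.7999e+02  6.0000e-02  2.0670e+01] q [ 45.  22. -34.  87.  13.  75. -59.] t 11.525 w 0.0433 gf 0.0 F [ 0.3 -0.4  0. ]
```

```bash
python3 -m creep '{"translation":[[0.15,-0.45,0],[0.15,-0.45,0],[0,0,0.3],[0,0,0.36],[0,0,0.34]],"turn":[[0,0,0],[0,0,0],[0,0,0],[0,0,0],[0,0,0]],"grip":[0.5,0.5,0.5,0.5,0.5]}'
python3 -m creep '{"translation":[[0,0,0],[0,0,0]],"turn":[[0,0,0],[0,0,0]],"grip":[0.5,0.5]}'
python3 go.py .5951 -.157 .0715 20.5
python3 -m creep '{"translation":[[0,0,0],[0,0,0],[0,0,0],[0,0,0],[0,0,0]],"turn":[[0,0,0],[0,0,0],[0,0,0],[0,0,0],[0,0,0]],"grip":[0,0,0,0,0]}'
python3 -m creep '{"translation":[[0,0,0],[0,0,0]],"turn":[[0,0,0],[0,0,0]],"grip":[0,0]}'
python3 go.py .5951 -.157 .0715 94.5
```

```text
time_s: 12.15
tool_pos: [0.5951, -0.1572, 0.072]
tool_rot: [180.0, 0.0, 20.8]
force: [-0.3, 0.3, -0.2]
grip_width: 0.0433
grasp_force: 0.0
time_s: 12.4
tool_pos: [0.5961, -0.1573, 0.0739]
tool_rot: [180.0, -0.1, 20.7]
force: [-0.1, 0.2, 0.6]
grip_width: 0.0432
grasp_force: 0.0
shift [-0.011 -0.008  0.03 ] turn [ 0.0002 -0.0003  0.001 ] pos [ 0.5961 -0.1573  0.0739] [ 1.7996e+02 -5.0000e-02  2.0680e+01] q [ 40.  23. -35.  96.  14.  66. -67.] t 12.4 w 0.0432 gf 0.0 F [-0.1  0.2  0.6]
time_s: 13.02
tool_pos: [0.5951, -0.1556, 0.0731]
tool_rot: [-179.9, 0.0, 20.7]
force: [-2.4, 3.5, 4.8]
grip_width: 0.0116
grasp_force: 20.0
time_s: 13.28
tool_pos: [0.5951, -0.1557, 0.0731]
tool_rot: [-179.9, 0.0, 20.7]
force: [-3.9, 4.6, 4.1]
grip_width: 0.0111
grasp_force: 20.0
shift [-0.006  0.015  0.021] turn [-6.0e-04 -2.0e-04 -4.1e-01] pos [ 0.5951 -0.1557  0.0731] [-1.799e+02  3.000e-02  2.069e+01] q [ 40.  23. -35.  96.  14.  66. -67.] t 13.275 w 0.0111 gf 20.000678300857544 F [-3.9  4.6  4.1]
```

```bash
python3 -m creep '{"translation":[[0,0,0],[0,0,0],[0,0,0],[0,0,0],[0,0,0]],"turn":[[0,0,-0.041],[0,0,-0.041],[0,0,-0.041],[0,0,-0.041],[0,0,-0.041]],"grip":[0,0,0,0,0]}'
python3 -m creep '{"translation":[[0,0,0],[0,0,0],[0,0,0],[0,0,0],[0,0,0]],"turn":[[0,0,-0.041],[0,0,-0.041],[0,0,-0.041],[0,0,-0.041],[0,0,-0.043]],"grip":[0,0,0,0,0]}'
python3 -m creep '{"translation":[[0,0,0],[0,0,0],[0,0,0],[0,0,0],[0,0,-0.5]],"turn":[[0,0,0],[0,0,0],[0,0,0],[0,0,0],[0,0,0]],"grip":[0,0.5,0.5,0.5,0.5]}'
python3 -m creep '{"translation":[[0,0,-0.6],[0,0,-0.5],[0.6,0,0],[0.6,0,0],[0.6,0,0]],"turn":[[0,0,0],[0,0,0],[0,0,0],[0,0,0],[0,0,0]],"grip":[0.5,0.5,0.5,0.5,0.5]}'
python3 -m creep '{"translation":[[0.6,0,0],[0.6,0,0],[0,0,0]],"turn":[[0,0,0],[0,0,0],[0,0,0]],"grip":[0.5,0.5,0.5]}'
python3 - <<'E'
from h import *
f,W=cam("top"); cv2.imwrite("pics/c2.png",cv2.resize(f[140:240,250:400,::-1],None,fx=5,fy=5,interpolation=cv2.INTER_CUBIC))
c=((W[...,2]>.078)&(W[...,2]<.125)&(abs(W[...,0]-.525)<.12)&(abs(W[...,1]+.2)<.11)).astype(np.uint8)
n,l=cv2.connectedComponents(c)
for i in range(1,n):
    p=W[l==i]
    if len(p)>8: print(len(p),cv2.minAreaRect(p[:,:2].astype(np.float32)*1000))
E
```

```text
time_s: 13.9
tool_pos: [0.5953, -0.1559, 0.0731]
tool_rot: [-179.9, -0.0, 57.8]
force: [-2.9, 4.5, 4.4]
grip_width: 0.0114
grasp_force: 20.0
time_s: 14.52
tool_pos: [0.5956, -0.156, 0.0732]
tool_rot: [180.0, -0.1, 95.1]
force: [-2.4, 4.2, 3.8]
grip_width: 0.0113
grasp_force: 20.1
time_s: 15.15
tool_pos: [0.593, -0.1577, 0.1102]
tool_rot: [-179.7, -0.1, 94.7]
force: [-0.1, -0.0, 0.0]
grip_width: 0.0406
grasp_force: 0.0
time_s: 15.78
tool_pos: [0.5835, -0.0129, 0.2011]
tool_rot: [179.9, 0.1, 94.7]
force: [-0.2, -0.3, -0.3]
grip_width: 0.0434
grasp_force: 0.0
time_s: 16.15
tool_pos: [0.5745, 0.0875, 0.2015]
tool_rot: [179.9, -0.1, 95.2]
force: [0.7, -0.1, 0.0]
grip_width: 0.0438
grasp_force: 0.0
95 ((599.6495361328125, -233.11158752441406), (12.765615463256836, 46.393795013427734), 2.9587504863739014)
94 ((593.6209106445312, -158.17115783691406), (46.420467376708984, 12.283624649047852), 89.92250061035156)
198 ((525.3346557617188, -199.9168701171875), (14.538344383239746, 89.90902709960938), 4.004527568817139)
84 ((452.99041748046875, -203.99664306640625), (11.088357925415039, 44.97439193725586), 0.42944151163101196)
```

View pics/c2.png

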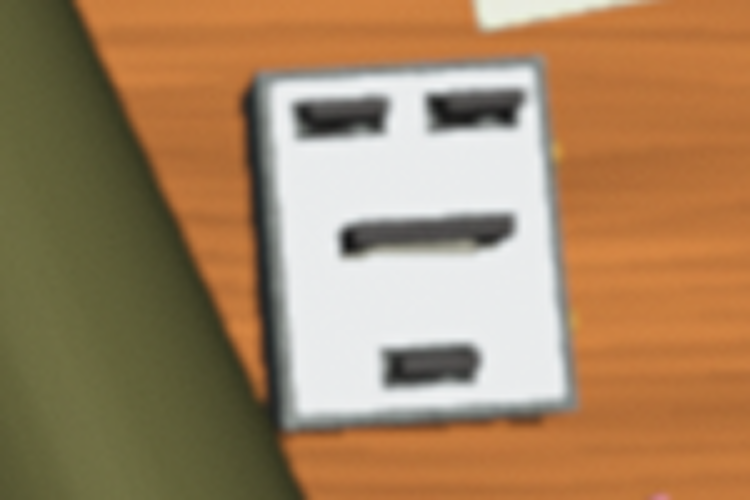

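All three wings (crop (340,115), (475,108) and (430,365)) lie along their slots. Next is the handle.

```bash
python3 go.py .5253 -.1995 .2 93.7
```

```text
shift [-3.475 -0.931  0.016] turn [0.0002 0.0001 0.0073] pos [0.5752 0.084  0.2012] [1.7996e+02 3.0000e-02 9.5020e+01] q [ 36.  18. -57.  92.  15.  79. -17.] t 16.2 w 0.0435 gf 0.0 F [ 0.7 -0.6  0.3]
```

```bash
python3 -m creep '{"translation":[[-0.58,-0.155,0],[-0.58,-0.155,0],[-0.58,-0.155,0],[-0.58,-0.155,0],[-0.58,-0.155,0]],"turn":[[0,0,0],[0,0,0],[0,0,0],[0,0,0],[0,0,0]],"grip":[0.5,0.5,0.5,0.5,0.5]}'
python3 -m creep '{"translation":[[-0.58,-0.155,0],[0,0,0],[0,0,0]],"turn":[[0,0,0.007],[0,0,0],[0,0,0]],"grip":[0.5,0.5,0.5]}'
python3 go.py .5253 -.1995 .0853 93.7
```

```text
time_s: 16.82
tool_pos: [0.5322, -0.1586, 0.201]
tool_rot: [180.0, 0.1, 94.6]
force: [0.4, -0.8, -0.7]
grip_width: 0.0433
grasp_force: 0.0
time_s: 17.2
tool_pos: [0.5242, -0.2028, 0.2008]
tool_rot: [-180.0, -0.0, 93.4]
force: [-0.5, 0.7, 0.4]
grip_width: 0.0433
grasp_force: 0.0
shift [0.039 0.016 1.444] turn [-0.     -0.0001 -0.0017] pos [ 0.5242 -0.2028  0.2008] [-1.80e+02 -1.00e-02  9.34e+01] q [ 62.  13. -50.  94.  10.  77.  14.] t 17.2 w 0.0433 gf 0.0 F [-0.5  0.7  0.4]
```

```bash
python3 -m creep '{"translation":[[0.04,0.015,0.36],[0,0,0.36],[0,0,0.36],[0,0,0.36],[0,0,0]],"turn":[[0,0,-0.0015],[0,0,0],[0,0,0],[0,0,0],[0,0,0]],"grip":[0.5,0.5,0.5,0.5,0.5]}'
python3 -m creep '{"translation":[[0,0,0],[0,0,0],[0,0,0],[0,0,0],[0,0,0]],"turn":[[0,0,0],[0,0,0],[0,0,0],[0,0,0],[0,0,0]],"grip":[0,0,0,0,0]}' 40
python3 -m creep '{"translation":[[0,0,0],[0,0,0]],"turn":[[0,0,0],[0,0,0]],"grip":[0,0]}'
python3 go.py .5253 -.1995 .0853 93.7
```

```text
time_s: 17.82
tool_pos: [0.5241, -0.1967, 0.0839]
tool_rot: [-179.8, -0.1, 93.9]
force: [-0.8, 0.2, -0.3]
grip_width: 0.0433
grasp_force: 0.0
time_s: 18.45
tool_pos: [0.526, -0.1986, 0.0863]
tool_rot: [179.9, 0.0, 93.8]
force: [0.5, -0.1, 3.1]
grip_width: 0.0116
grasp_force: 40.0
time_s: 18.7
tool_pos: [0.526, -0.1986, 0.0863]
tool_rot: [180.0, 0.0, 93.8]
force: [-0.9, 0.7, 5.1]
grip_width: 0.012
grasp_force: 40.0
shift [-0.011 -0.01   0.012] turn [0.0002 0.0002 0.0006] pos [ 0.526  -0.1986  0.0863] [1.7996e+02 4.0000e-02 9.3800e+01] q [ 59.  19. -48. 102.  15.  66.  10.] t 18.7 w 0.012 gf 40.00146746635437 F [-0.9  0.7  5.1]
```

```bash
python3 -m creep '{"translation":[[0,0,-0.1],[0,0,-0.15],[0,0,-0.15],[0,0,-0.15],[0,0,-0.15]],"turn":[[0,0,0],[0,0,0],[0,0,0],[0,0,0],[0,0,0]],"grip":[0,0,0,0,0]}'
python3 -m creep '{"translation":[[0,0,-0.2],[0,0,-0.25],[0,0,-0.25],[0,0,-0.25],[0,0,0]],"turn":[[0,0,0],[0,0,0],[0,0,0],[0,0,0],[0,0,0]],"grip":[0,0,0,0,0]}'
python3 go.py .575 .181 .21 99.5
python3 - <<'E'
from h import *
f,W=cam("side"); cv2.imwrite("pics/s1.png",f[:,:,::-1])
E
```

```text
time_s: 19.32
tool_pos: [0.5256, -0.1984, 0.1427]
tool_rot: [180.0, 0.0, 93.8]
force: [-0.2, -0.9, -6.2]
grip_width: 0.0118
grasp_force: 40.0
time_s: 19.95
tool_pos: [0.527, -0.1986, 0.22]
tool_rot: [179.8, 0.1, 93.8]
force: [0.6, 0.3, -6.1]
grip_width: 0.0115
grasp_force: 40.0
shift [4.695 0.913 0.118] turn [ 0.0011  0.0007 -0.0316] pos [ 0.527  -0.1986  0.22  ] [1.798e+02 1.200e-01 9.381e+01] q [ 62.  12. -51.  93.  10.  79.  14.] t 19.95 w 0.0115 gf 39.9977570772171 F [ 0.6  0.3 -6.1]
```

View pics/s1.png

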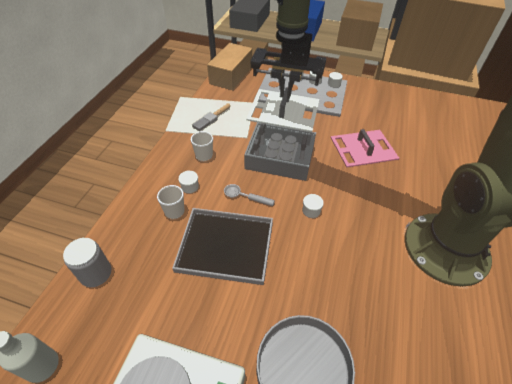

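The side view shows the cover hanging level from the gripper at (283,115), with the open chamber below it at (282,150). The tray at (225,243) is empty and the bystanders are in place.

```bash
python3 -m creep '{"translation":[[0.25,0.05,0],[0.4,0.08,0],[0.47,0.09,0],[0.47,0.09,0],[0.47,0.09,0]],"turn":[[0,0,0],[0,0,0],[0,0,0],[0,0,0],[0,0,0]],"grip":[0,0,0,0,0]}'
python3 -m creep '{"translation":[[0.47,0.09,0],[0.47,0.09,0],[0.47,0.09,0],[0.47,0.09,0],[0.4,0.08,0]],"turn":[[0,0,0],[0,0,0],[0,0,0],[0,0,0],[0,0,0]],"grip":[0,0,0,0,0]}'
python3 -m creep '{"translation":[[0.25,0.05,0],[0.1,0.02,0],[0,0,0],[0,0,0],[0,0,0]],"turn":[[0,0,-0.016],[0,0,-0.0156],[0,0,0],[0,0,0],[0,0,0]],"grip":[0,0,0,0,0]}'
python3 go.py .5747 .1805 .1 99.5
python3 - <<'E'
from h import *
for n in("side","top"):
    f,W=cam(n); cv2.imwrite(f"pics/{n}2.png",cv2.resize(f[:,:,::-1],(800,600)))
    m=(W[...,2]>.11)&(W[...,2]<.23)&(f.min(-1)>150)&(abs(W[...,0]-.575)<.13)&(abs(W[...,1]-.18)<.12)
    p=W[m]; p=p[np.abs(p[:,2]-np.median(p[:,2]))<.015]
    c=p.mean(0);u,s,vt=np.linalg.svd(p-c,full_matrices=False); nn=vt[2]*np.sign(vt[2,2]); print(n,len(p),c,nn)
    r=cv2.minAreaRect(p[:,:2].astype(np.float32)*1000); print(r)
E
```

```text
time_s: 20.62
tool_pos: [0.5457, -0.0285, 0.2168]
tool_rot: [-179.9, -0.0, 93.9]
force: [-0.2, -0.3, -5.3]
grip_width: 0.0117
grasp_force: 40.0
time_s: 21.25
tool_pos: [0.568, 0.156, 0.2169]
tool_rot: [-179.9, -0.1, 94.0]
force: [1.1, -0.0, -4.3]
grip_width: 0.0118
grasp_force: 40.0
time_s: 21.88
tool_pos: [0.5732, 0.1795, 0.2176]
tool_rot: [-180.0, 0.0, 99.4]
force: [0.2, -0.4, -4.1]
grip_width: 0.0118
grasp_force: 40.0
shift [0.01  0.021 1.471] turn [-0.      0.0003 -0.0007] pos [0.5732 0.1795 0.2176] [-1.7999e+02  5.0000e-02  9.9370e+01] q [ 27.  21. -60.  87.  19.  82. -24.] t 21.875 w 0.0118 gf 39.99597251415253 F [ 0.2 -0.4 -4.1]
side 3266 [0.56536541 0.19152032 0.19763216] [-0.00372668  0.00110215  0.99999245]
((573.64404296875, 180.46131896972656), (190.7047119140625, 154.4480743408203), 9.318893432617188)
top 323 [0.63166847 0.12941191 0.19813197] [7.09954083e-04 3.58518998e-03 9.99993321e-01]
((563.9254150390625, 157.35983276367188), (87.0882797241211, 236.9714813232422), 68.89249420166016)
```

View pics/side2.png

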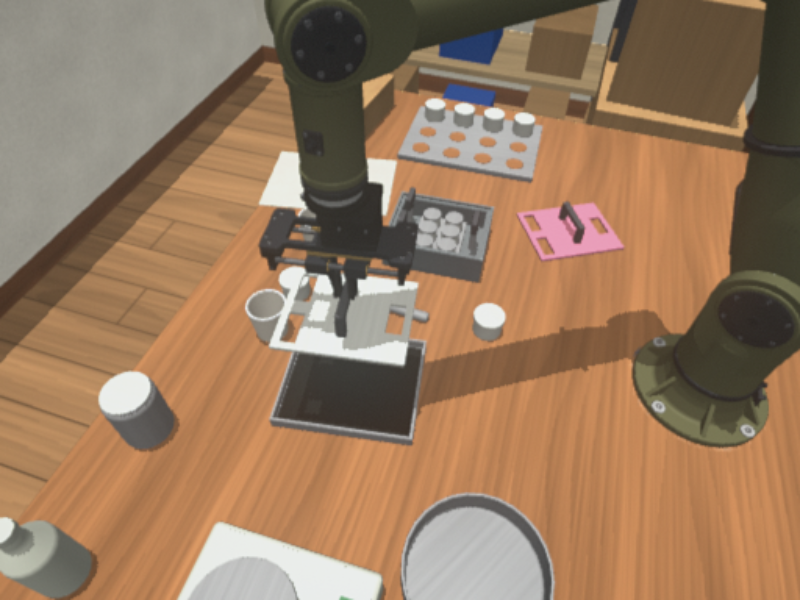

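The side picture shows the cover, at (345,320), level above the tray. Its centre is within 2 mm of the tray's and the yaw matches. Now I lower it.

```bash
python3 -m creep '{"translation":[[0.01,0.01,0.25],[0,0,0.4],[0,0,0.4],[0,0,0.35],[0,0,0.25]],"turn":[[0,0,0],[0,0,0],[0,0,0],[0,0,0],[0,0,0]],"grip":[0,0,0,0,0]}'
python3 -m creep '{"translation":[[0,0,0.2],[0,0,0.15],[0,0,0.1],[0,0,0.08],[0,0,0.06]],"turn":[[0,0,0],[0,0,0],[0,0,0],[0,0,0],[0,0,0]],"grip":[0,0,0,0,0]}'
python3 -m creep '{"translation":[[0,0,0.03],[0,0,0.02],[0,0,0.02],[0,0,0],[0,0,0]],"turn":[[0,0,0],[0,0,0],[0,0,0],[0,0,0],[0,0,0]],"grip":[0,0,0,0,0]}'
```

```text
time_s: 22.6
tool_pos: [0.5724, 0.1811, 0.083]
tool_rot: [-179.8, 0.0, 99.5]
force: [0.3, -1.0, -4.9]
grip_width: 0.0114
grasp_force: 40.0
time_s: 23.22
tool_pos: [0.5738, 0.1819, 0.0386]
tool_rot: [180.0, 0.0, 99.5]
force: [0.9, 0.2, -4.1]
grip_width: 0.0119
grasp_force: 40.0
time_s: 23.85
tool_pos: [0.5736, 0.1818, 0.033]
tool_rot: [180.0, 0.0, 99.5]
force: [0.3, 0.2, -4.2]
grip_width: 0.0114
grasp_force: 40.0
```

```bash
python3 -m creep '{"translation":[[0,0,0.012],[0,0,0.012],[0,0,0]],"turn":[[0,0,0],[0,0,0],[0,0,0]],"grip":[0,0,0]}'
python3 -m creep '{"translation":[[0,0,0.012],[0,0,0.006],[0,0,0]],"turn":[[0,0,0],[0,0,0],[0,0,0]],"grip":[0,0,0]}'
```

```text
time_s: 24.22
tool_pos: [0.5735, 0.1817, 0.0308]
tool_rot: [-180.0, 0.0, 99.5]
force: [0.1, -0.3, -5.3]
grip_width: 0.012
grasp_force: 40.0
time_s: 24.6
tool_pos: [0.5737, 0.1818, 0.0303]
tool_rot: [180.0, 0.0, 99.5]
force: [-3.2, -1.1, 4.9]
grip_width: 0.0119
grasp_force: 40.0
```

Contact made (force went from −5 to +5 N). Release and rise.

```bash
python3 -m creep '{"translation":[[0,0,0],[0,0,0],[0,0,0],[0,0,0],[0,0,0]],"turn":[[0,0,0],[0,0,0],[0,0,0],[0,0,0],[0,0,0]],"grip":[0.5,0.5,0.5,0.5,0.5]}'
python3 -m creep '{"translation":[[0,0,-0.2],[0,0,-0.4],[0,0,-0.5],[0,0,-0.5],[0,0,-0.5]],"turn":[[0,0,0],[0,0,0],[0,0,0],[0,0,0],[0,0,0]],"grip":[0.5,0.5,0.5,0.5,0.5]}'
python3 -m creep '{"translation":[[0,0,0],[0,0,0],[0,0,0]],"turn":[[0,0,0],[0,0,0],[0,0,0]],"grip":[0.5,0.5,0.5]}'
python3 - <<'E'
from h import *
f,W=cam("side"); cv2.imwrite("pics/s3.png",cv2.resize(f[:,:,::-1],(800,600)))
m=(W[...,2]>.0)&(W[...,2]<.025)&(f.min(-1)>150)&(abs(W[...,0]-.575)<.11)&(abs(W[...,1]-.18)<.1)
p=W[m]; c=np.median(p,0); p=p[abs(p[:,2]-c[2])<.006]; print(len(p),c,cv2.minAreaRect(p[:,:2].astype(np.float32)*1000))
A=np.c_[p[:,:2]-p[:,:2].mean(0),np.ones(len(p))]; print("slopes",np.linalg.lstsq(A,p[:,2],rcond=None)[0])
E
```

```text
time_s: 25.22
tool_pos: [0.5736, 0.1818, 0.0295]
tool_rot: [180.0, -0.0, 99.5]
force: [0.6, 0.4, -0.7]
grip_width: 0.0427
grasp_force: 0.0
time_s: 25.85
tool_pos: [0.5736, 0.1821, 0.2002]
tool_rot: [179.9, 0.0, 99.5]
force: [0.1, 0.2, -0.4]
grip_width: 0.0436
grasp_force: 0.0
time_s: 26.22
tool_pos: [0.5729, 0.1814, 0.1965]
tool_rot: [-179.9, 0.0, 99.5]
force: [-0.4, 0.3, -0.1]
grip_width: 0.0436
grasp_force: 0.0
2714 [0.56216533 0.19675148 0.01070089] ((573.8833618164062, 182.96435546875), (190.73570251464844, 153.97438049316406), 9.634223937988281)
slopes [ 0.00051637 -0.001302    0.01058801]
```

View pics/s3.png

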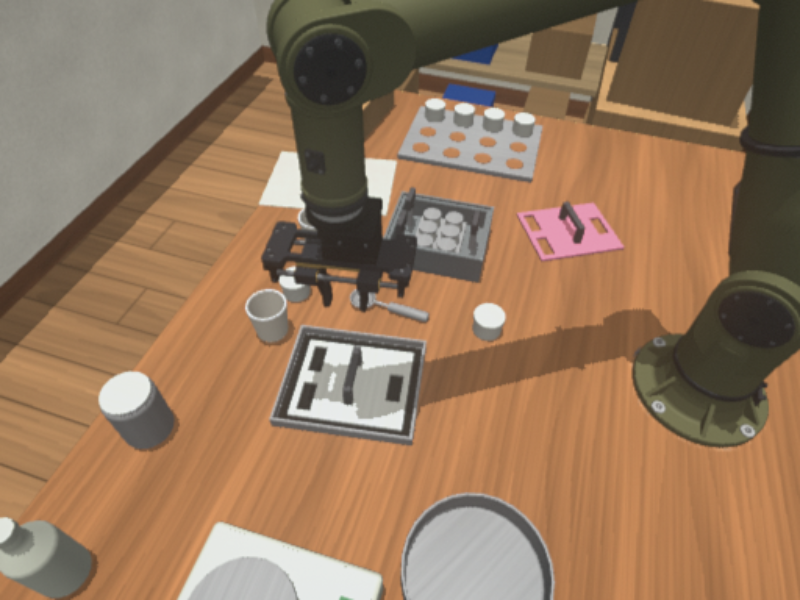

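The cover, at (350,385), lies flat and centred inside the tray. The gripper is clear and nothing else has moved, so I'm handing in.

```bash
python3 -c "
from cell import env
print(env.sign_off())"
```

```text
the job is handed in; nothing more can be done
None
```

The job is handed in at about 26 s with all three thumbscrews loose and the cover released flat, handle up, within about 3 mm of the tray's centre; the sign-off returned no verdict.

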